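Probe check over the shielded source

TASK

Do the function check of the cordless radiation probe: first lift the lid off the lead source pot standing behind the brick shield and seat it fully in its round lid rest. Then take the probe out of its dock, carry it over the bricks and finish while still holding it still and upright, window down, centred about 10 mm above the rim of the open pot. The probe's window is fragile: the probe must not touch the pot or the bricks at any time; leave the pot, the shield, the dock, the lid rest, the tube rack, the flask and the stopwatch where they stand.

Things in the scene. Friction and masses are not known exactly. Their poses are not given: they have to be found in the camera images.
- source_pot: Dull dark-grey lead pot, 64 mm diameter, 70 mm high, 2.4 kg, loose on the worktop in the bay of the shield. Upright bore 34 mm in diameter, 42 mm deep from the rim; a small metal source disc (4 mm thick) is fixed on the bore's floor. Origin: centre of its underside; z up along its axis.
- pot_mouth (a point): Centre of the pot's rim, 70 mm above the worktop, on the bore's axis.
- pot_lid: Pot's loose lid, 0.3 kg: dark-grey flange 60 mm dia, 10 mm thick; spigot below 30 mm dia, 8 mm long, sitting in the bore (34 mm) of pot or lid rest; above the flange a steel stem 15 mm dia, 8 mm long, then a black knob 24 mm dia, 18 mm high, top 36 mm above origin. Lifts straight off. Origin: on the axis in the flange's underside, at start flush on the pot's rim; z up.
- lid_rest: Lid rest: squat bare-metal ring, 76 mm diameter at the foot, 66 mm at the top, 25 mm high, 0.9 kg, loose. Its hole, open upward, is 34 mm in diameter and 17 mm deep. The lid is home when its spigot is in the hole and the flange lies flush on the top face. Origin: centre of the underside.
- rest_mouth (a point): Centre of the lid rest's top face, 25 mm above the worktop, on the axis of the hole.
- probe: Cordless radiation probe, about 0.26 kg, upright in the dock, window down. Bright metal nose 28 mm dia, 45 mm long; above it a grey cylindrical body 40 mm dia, 75 mm long, black grip ribs 66 to 98 mm above the window; length 120 mm. Docked, the body's shoulder rests on the dock's rim, window 15 mm above the worktop. Origin: centre of the window face (lower end); z up along the axis.
- window (a point): Centre of the probe's window, the flat lower end of its nose (same point as the probe's origin).
- probe_dock: Black weighted charging stand: foot 86 mm dia, socket tube 55 mm outer dia, 60 mm high, 1.5 kg, loose. Bore 34 mm in diameter; the probe's nose reaches 45 mm into it and draws straight up. Origin: centre of the underside.
- shield: L-shaped wall of grey lead bricks, two courses, 99 mm high, 50 mm thick, 14 kg. Origin: on the worktop in the middle of the bay. In its frame one leg stands toward the robot (x -125 to -75 mm, y -125 to 125 mm), the other on the left (y 75 to 125 mm, x -125 to 75 mm); the other two sides are open. The pot stands within 12 mm of the origin.
- tube_rack: Bystander: wooden test-tube rack, 60 x 222 x 135 mm, behind the work. Origin: centre of the underside.
- flask: Bystander: conical flask, 68 mm diameter, 108 mm high, behind the work. Origin: centre of the underside.
- stopwatch: Bystander: flat white stopwatch, 62 x 66 x 22 mm, lying near the front edge. Origin: centre of the underside.
Not all that is in view belongs to the job. Leave any blue look-alike of the pot_lid alone.

How it is judged:
By the outcome, as a careful person would: the job done as asked, in the order asked, and still so for the second after the job is handed in, while the arm keeps its last pose, push and grip.
It also fails if it takes over 58 s, if anything falls off the work surface, if the arm or the gripper's body presses on something with over 40 N, if the wrist force passes 120 N, or if a joint passes its speed limit or range.

ROBOT

A 6-joint arm with a two-finger parallel gripper is mounted at the origin on a cart in front of the work surface, level with it; the furniture and walls round the work are solid. World frame = base frame: x ahead of the robot, y to its left, z up, the work surface at z = 0. Lengths are in m, angles in rad, forces in N, time in s.
With the tool pointing down it reaches from about 0.3 to 0.875 m from the base axis. Payload 6.4 kg.
Tool frame: the origin (TCP) lies at the very end of the fingers, on their centre line; the grasp point (between the pads) lies 19 mm behind it; z points along the fingers, y is the line along which they close (so a half turn about z gives the same grasp; the last joint's range is limited). The gripper opens to 85 mm and grips with 20 to 120 N. Pads are 22 mm wide; open, the fingers measure 114 mm over their backs; the gripper's body (76 mm by 85 mm) begins 54 mm behind the grasp point. The pads swing forward as they close: fully open they stand 13 mm farther back than shut.
Start: joints at [1.075, 0.181, 1.607, -0, 1.354, -0.206], TCP at [0.164, 0.551, 0.231] pointing down, gripper open.
Joint ranges: [-2.99, 2.99], [-0.89, 2.07], [0.3, 2.58], [-1.14, 4.28], [0, 2.63], [-3.12, 3.12]. Speed limits (rad/s): [2.57, 2.57, 3.01, 3.14, 3.14, 3.14].

INTERFACE

Orientations are given as a unit quaternion [w, x, y, z].
In Python, from bench import get_obs, optics, workorder gives the robot as it stands.
- The arm moves only by the tool pendant, called after "Call:" in YAML: its name, and indented under it one key for each argument. Schema: {"type":"object","properties":{"rows":{"type":"array","items":{"type":"object","properties":{"trans":{"type":"array","items":{"type":"number"},"minItems":3,"maxItems":3},"r":{"type":"array","items":{"type":"number"},"minItems":3,"maxItems":3},"finger_gap":{"type":"number"}},"additionalProperties":false,"required":["finger_gap"]},"minItems":1,"maxItems":10},"only":{"type":"string"},"quiet":{"type":"boolean"},"lines":{"type":"string"}},"required":["rows"],"additionalProperties":false}. rows is a list of rows, 1 to 10 of them, each an object with the fields trans (a list: dx, dy, dz in fractions of the full range, 1 being 80 cm), r (a list: a rotation vector rx, ry, rz in parts of the range, where 1.0 means pi rad), finger_gap (the opening from 0.0 (shut) to 1.0 (fully open)); a field left out counts as zero (the opening has to be given); each row is the pose to reach, as a shift and turn from the pose commanded when the call began, along the tool's axes at that moment; what a row does not reach only later rows make up. A row lasts 1/8 s, in which the tool goes at most 0.0625 m and 0.188 rad, less where a joint would pass 70% of its speed; a pose out of reach is approached as far as the arm can. The fingers move at their own pace and stop on an object; the grip force is fixed at half the most. Time passes only in rows, so rows that do not move let the fingers close. The tool returns the time, the measured TCP pose, the force, the opening and the grip force at its end. only (a regular expression) keeps the lines of the reply that match it, lines (a string "A,B") keeps lines A to B, and quiet returns only ok. A shift or turn number past 1, either way, is cut back to 1. Input that does not fit is refused with a message, and nothing moves.
- get_obs(): the state, without advancing time (a new reading comes with each control period).
- optics.camera(name): name is "scene" or "top" or "wrist"; returns (picture, depth): 400x640x3 uint8, blue, green, red; 400x640 float32, m along the optical axis (not along the pixel's ray), 0 where there is no reading.
- optics.camera_params(name): a dict with "fovy" (degrees; the focal length in pixels is half the picture's height over the tangent of half this angle, whatever the lens; pixels are square), "cx", "cy" (the principal point, pixels), "view" (4x4, takes a point from world to camera coordinates). Camera axes: x right, y up, looking along -z (the intrinsics and any distortion apply to the point x, -y, -z); pixel columns grow to the right and rows downward; lengths in m; the calibration is good to about 2 mm. A picture is of the moment at which its call begins: read the wrist's pose just before it. camera_params takes no time and is no camera call; for the wrist camera it gives the pose at the moment of the call.
- workorder.hand_in(): hands the job in; it is judged then, once.
The state is a dict: "time_s": time; "q": joint angles; "dq": joint speeds; "joint_efforts": joint torques, N m; "eef_pos": TCP position; "eef_rot": TCP orientation; "wrist_force": force on the tool from outside, world axes, zero at the start; "torque": the same for the moment, N m; "opening": opening from 0.0 (shut) to 1.0 (fully open); "grasp_force": force on a finger pad.
Only numpy, scipy, OpenCV 4.12 (cv2) and the standard library are available. Lean on these libraries where they do the work, as an engineer would, in place of code of your own. Each camera call takes 0.05 s, during which the arm holds its last target. There are 200 camera calls.

## Working session

There is one attempt and no reset: what is moved stays moved. The work goes in short steps, Python scripts to look and compute and a tool call to move; the robot and the scene stay as the last step left them, time stands still between calls to the robot, and variables do not carry over. Pictures are saved under pics/ and viewed, at most 10 in all, crops included, and the job is handed in when it is done.

```bash
mkdir -p pics; ls; cat > h.py <<'E'
import numpy as np,cv2
from bench import get_obs,optics,workorder
def snap(n,f):
    p=optics.camera_params(n);im,d=optics.camera(n);cv2.imwrite('pics/'+f+'.png',im);np.savez('pics/'+f+'.npz',im=im,d=d,**{k:np.array(v) for k,v in p.items() if not isinstance(v,str)});return p
def cloud(f):
    z=np.load('pics/'+f+'.npz');d=z['d'];F=200/np.tan(np.radians(z['fovy'])/2)
    v,u=np.mgrid[:400,:640];c=np.stack([(u-z['cx'])/F*d,-(v-z['cy'])/F*d,-d,np.ones_like(d)],-1)
    w=c@np.linalg.inv(z['view']).T;w[d==0]=np.nan
    return w[...,:3]
E
python3 - <<'E'
from h import *
for n in('scene','top'):
    p=snap(n,n+'0');print(n,{k:v for k,v in p.items()})
o=get_obs();print(o)
E
```

```text
pics
scene {'fovy': 45.36286906752882, 'cx': 314.9253961441667, 'cy': 200.46989423323186, 'view': array([[ 0.68071723, -0.73246024,  0.01122728, -0.40727008],
       [ 0.57225114,  0.54126914,  0.61608144, -0.29862829],
       [-0.45733214, -0.41295243,  0.78760244, -0.8977458 ],
       [ 0.        ,  0.        ,  0.        ,  1.        ]])}
top {'fovy': 45.21796550195175, 'cx': 324.04214396263063, 'cy': 195.86500254043005, 'view': array([[ 0.02466448, -0.99955787,  0.01660523, -0.10636484],
       [ 0.99314135,  0.02639834,  0.1139008 , -0.54908019],
       [-0.11428879,  0.01368204,  0.99335335, -1.05451121],
       [ 0.        ,  0.        ,  0.        ,  1.        ]])}
{'time_s': 0.1, 'q': array([ 1.07471719e+00,  1.81472964e-01,  1.60788116e+00, -2.37874381e-05,
        1.35380227e+00, -2.06281178e-01]), 'dq': array([ 0.00077605, -0.00127273, -0.00273878,  0.00048487,  0.00063567,
        0.00207172]), 'joint_efforts': array([ 6.37410517e-05, -4.45880842e+01, -3.52234340e+01, -2.58217078e-04,
        4.23449426e-03,  6.44342350e-06]), 'eef_pos': array([0.16405522, 0.55059316, 0.23048372]), 'eef_rot': array([-2.58065587e-04,  1.44389880e-01,  9.89520566e-01, -7.38149436e-04]), 'wrist_force': array([-0.8953252 , -0.30754456, -0.12300806]), 'torque': array([-0.03318915, -0.03504973,  0.01975056]), 'grasp_force': 0.0, 'opening': 0.9999420980180417}
```

View pics/scene0.png

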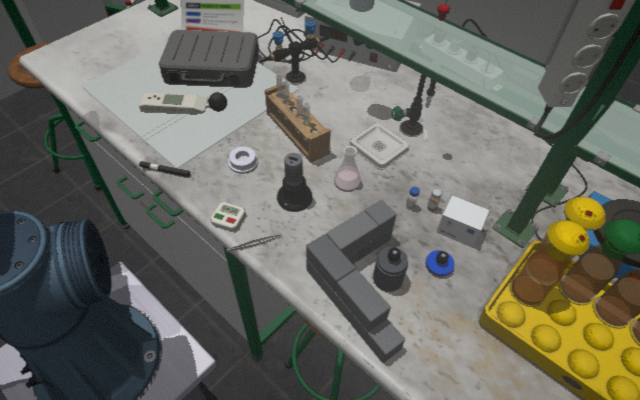

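View pics/top0.png

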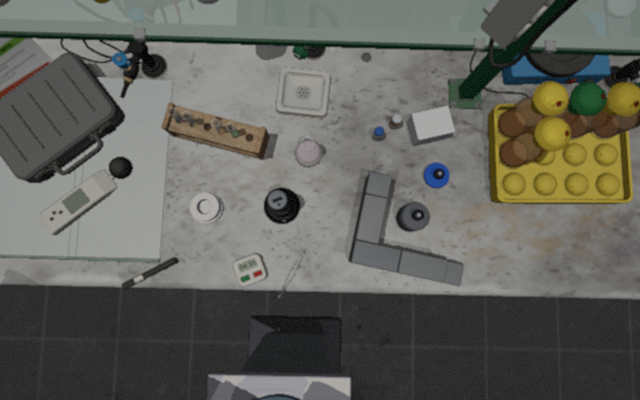

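Scene view: the pot with its dark-grey lid is at scene (391,262) / top (413,216), inside the brick L. The blue look-alike is at scene (440,262) / top (437,175). The probe in its dock is at top (282,205), the lid rest ring at top (206,208), and the stopwatch at top (250,270).

Things that could be taken for the lid: dark-grey (413,216) and blue (437,175). I choose the dark-grey one. For the rest: ring (206,208) or square dish (303,92). I choose the ring.

```bash
cat > m.py <<'E'
from h import *
from scipy.optimize import least_squares
def circ(P):
    return least_squares(lambda a:np.hypot(P[:,0]-a[0],P[:,1]-a[1])-a[2],[*P[:,:2].mean(0),.03],loss='soft_l1',f_scale=.002).x
for f,boxes in {'top0':dict(pot=(385,190,445,240),rest=(185,190,225,226),probe=(258,180,305,230),blue=(420,160,455,192)),
 'scene0':dict(pot=(368,238,415,300),rest=(222,140,262,176),probe=(270,145,320,215),blue=(420,245,460,282))}.items():
    W=cloud(f)
    print(f,'table z',np.nanmedian(W[230:250,300:340,2]) if f=='top0' else np.nanmedian(W[225:235,190:200,2]))
    for n,(a,b,c,d) in boxes.items():
        P=W[b:d,a:c].reshape(-1,3);P=P[np.isfinite(P[:,2])]
        h,e=np.histogram(P[:,2],bins=np.arange(-.01,.16,.005))
        print(n,' '.join(f'{x*1000:.0f}:{k}' for x,k in zip(e,h) if k>5))
        for lo,hi in {'pot':[(.098,.112),(.074,.09)],'rest':[(.018,.032)],'probe':[(.125,.145),(.07,.12),(.05,.07)],'blue':[(.005,.018)]}[n]:
            Q=P[(P[:,2]>lo)&(P[:,2]<hi)]
            if len(Q)>10: print('  ',lo,hi,len(Q),'mid',((Q.max(0)+Q.min(0))/2)[:2].round(4),'ext',np.ptp(Q,0).round(3),'mean',Q.mean(0).round(4),'circ',circ(Q).round(4))
im=cv2.imread('pics/top0.png')
A=cv2.resize(im[160:290,340:470],(390,390),interpolation=cv2.INTER_CUBIC);B=cv2.resize(im[160:290,180:310],(390,390),interpolation=cv2.INTER_CUBIC)
cv2.imwrite('pics/c1.png',np.hstack([B,A]))
W=cloud('top0')
for lo,hi in[(.09,.108)]:
    M=((W[...,2]>lo)&(W[...,2]<hi)).astype(np.uint8);M[:165]=0;M[:,:345]=0;M[:,470:]=0;M[190:240,392:445]=0
    Q=W[M>0];print('bricks',Q.min(0),Q.max(0),np.median(Q[:,2]),cv2.minAreaRect((Q[:,:2]*1000).astype(np.float32)))
    lx=Q[:,0]>.5+0
    np.savez('pics/b.npz',Q=Q)
# shelf
print('shelf',[(u,W[40,u].round(2)) for u in(250,330,450)],W[100,465].round(2))
E
python3 m.py
```

```text
top0 table z -0.00027267538804753855
pot -10:20 -5:1071 0:1035 5:27 10:6 15:10 20:13 25:6 30:14 35:8 40:11 45:13 50:7 55:12 60:15 65:43 70:32 75:235 80:243 90:7 95:48 100:57 105:54
   0.098 0.112 136 mid [ 0.5298 -0.262 ] ext [0.061 0.083 0.013] mean [ 0.5186 -0.2734  0.1039] circ [ 0.5366 -0.2611  0.0403]
   0.074 0.09 487 mid [ 0.5101 -0.2907] ext [0.057 0.059 0.015] mean [ 0.509 -0.29   0.08 ] circ [ 0.51   -0.2923  0.0229]
rest -10:12 -5:349 0:272 5:245 10:45 15:24 20:314 25:171
   0.018 0.032 502 mid [0.5226 0.1781] ext [0.064 0.065 0.012] mean [0.5224 0.1773 0.0241] circ [0.5225 0.1773 0.026 ]
probe -10:20 -5:706 0:588 5:139 10:299 15:52 20:8 25:6 45:6 55:86 60:63 65:7 90:6 95:7 115:7 120:8 125:6 130:186 135:105
   0.125 0.145 297 mid [0.5311 0.0043] ext [0.038 0.039 0.012] mean [0.5307 0.0043 0.1342] circ [0.5309 0.0044 0.014 ]
   0.07 0.12 43 mid [ 5.283e-01 -5.000e-04] ext [0.034 0.03  0.049] mean [ 0.5191 -0.006   0.0984] circ [0.5313 0.0048 0.0201]
   0.05 0.07 161 mid [0.5305 0.0045] ext [0.053 0.053 0.017] mean [ 0.5224 -0.0024  0.0599] circ [0.5321 0.0052 0.0245]
blue -
[... 1164 characters left out ...]
an [ 0.5195 -0.0056  0.0958] circ [0.5305 0.0053 0.0196]
   0.05 0.07 252 mid [0.5812 0.0187] ext [0.158 0.084 0.02 ] mean [0.536  0.0028 0.0592] circ [0.5709 0.0408 0.0718]
blue -5:496 0:394 5:6 10:51 15:371 20:25 30:20 35:17 40:72 45:16
   0.005 0.018 285 mid [ 0.607 -0.353] ext [0.059 0.057 0.011] mean [ 0.6011 -0.3548  0.0158] circ [ 0.6094 -0.3514  0.0243]
bricks [ 0.37117885 -0.35372968  0.09010502] [ 0.60078453 -0.15171333  0.10591346] 0.0988035167661141 ((485.6820068359375, -267.13037109375), (199.18772888183594, 199.4669647216797), 79.11490631103516)
shelf [(250, array([0.8 , 0.05, 0.29])), (330, array([ 0.8 , -0.09,  0.29])), (450, array([ 0.81, -0.31,  0.29]))] [ 0.79 -0.42  0.01]
```

View pics/c1.png

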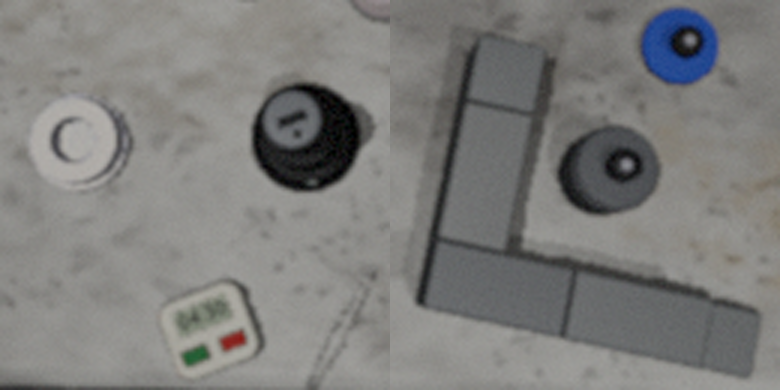

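The crop confirms the choice: the black-knobbed dark-grey lid sits on the pot inside the L, at crop (623,163) → top (418,214). The blue one lies outside. Lid centre is about (0.510,-0.291), rest (0.522,0.178) and probe (0.530,0.0045). The heights match the description.

The manual's scale: shifts go in shares of 80 cm and turns go in shares of pi rad. Converting my numbers, -0.71 m / 0.8 = -0.8875, -0.57 m / 0.8 = -0.7125.

```bash
cat > d.py <<'E'
import sys
from h import *
from scipy.spatial.transform import Rotation as R
o=get_obs();q=o['eef_rot'];M=R.from_quat([*q[1:],q[0]])
t=np.array([float(x) for x in sys.argv[1:4]])-o['eef_pos']
print(o['time_s'],o['eef_pos'].round(4),'toolz',M.apply([0,0,1]).round(4),'yaw tooly',np.degrees(np.arctan2(*M.apply([0,1,0])[1::-1])).round(2))
print('tool delta',M.inv().apply(t).round(4),'F',o['wrist_force'].round(1),'open',round(o['opening'],3),round(o['grasp_force'],1),'q',o['q'].round(2))
E
```

Call:
pendant:
  rows:
    - {"trans":[-0.7125, -0.8875, 0.025], "finger_gap":0.65}
    - {"trans":[-0.7125, -0.8875, 0.025], "finger_gap":0.65}
    - {"trans":[-0.7125, -0.8875, 0.025], "finger_gap":0.65}
    - {"trans":[-0.7125, -0.8875, 0.025], "finger_gap":0.65}
    - {"trans":[-0.7125, -0.8875, 0.025], "finger_gap":0.65}
    - {"trans":[-0.7125, -0.8875, 0.025], "finger_gap":0.65}
    - {"trans":[-0.7125, -0.8875, 0.025], "finger_gap":0.65}
    - {"trans":[-0.7125, -0.8875, 0.025], "finger_gap":0.65}
    - {"trans":[-0.7125, -0.8875, 0.025], "finger_gap":0.65}
    - {"trans":[-0.7125, -0.8875, 0.025], "finger_gap":0.65}

```text
time_s: 1.35
eef_pos: [0.4002, -0.0298, 0.2176]
eef_rot: [0.0, 0.145, 0.989, 0.0]
wrist_force: [0.6, 1.0, 0.2]
opening: 0.653
grasp_force: 0.0
```

```bash
python3 d.py .46 -.277 .22
```

```text
1.35 [ 0.4002 -0.0298  0.2176] toolz [ 8.e-04 -0.e+00 -1.e+00] yaw tooly 73.36
tool delta [-0.1281 -0.2197 -0.0024] F [0.6 1.  0.2] open 0.653 0.0 q [-0.37 -0.22  2.03  0.    1.33 -1.65]
```

In the tool's units: -0.218 m / 0.8 = -0.2725, -0.18 m / 0.8 = -0.225.

Call:
pendant:
  rows:
    - {"trans":[-0.225, -0.2725, 0], "finger_gap":0.65}
    - {"trans":[-0.225, -0.2725, 0], "finger_gap":0.65}
    - {"trans":[-0.225, -0.2725, 0], "finger_gap":0.65}
    - {"trans":[-0.225, -0.2725, 0], "finger_gap":0.65}
    - {"trans":[-0.225, -0.2725, 0], "finger_gap":0.65}
    - {"trans":[-0.225, -0.2725, 0], "finger_gap":0.65}
    - {"trans":[-0.225, -0.2725, 0], "finger_gap":0.65}

```text
time_s: 2.22
eef_pos: [0.5096, -0.287, 0.2168]
eef_rot: [-0.001, 0.144, 0.99, 0.001]
wrist_force: [0.3, 0.8, 0.0]
opening: 0.654
grasp_force: 0.0
```

```bash
python3 d.py .51 -.291 .22; python3 - <<'E'
from h import *
p=snap('wrist','w1');print(p)
W=cloud('w1')
for lo,hi in[(.074,.084),(.1,.11)]:
    M=(W[...,2]>lo)&(W[...,2]<hi);v,u=np.nonzero(M);Q=W[M];print(lo,len(Q),u.min(),u.max(),v.min(),v.max(),Q.min(0).round(4),Q.max(0).round(4))
E
```

```text
2.225 [ 0.5096 -0.287   0.2168] toolz [-0.0013  0.0014 -1.    ] yaw tooly 73.4
tool delta [-0.0015 -0.0037 -0.0032] F [0.3 0.8 0. ] open 0.654 0.0 q [-0.72  0.22  1.59  0.    1.33 -2.  ]
{'fovy': 62.706467936553665, 'cx': 321.81047848361817, 'cy': 202.07068898826418, 'view': array([[ 0.28550188,  0.95837677,  0.0016255 ,  0.12946712],
       [-0.91071567,  0.27183101, -0.31097406,  0.57714762],
       [-0.29847218,  0.08730331,  0.95041701, -0.18999686],
       [ 0.        ,  0.        ,  0.        ,  1.        ]])}
0.074 3568 180 639 35 399 [ 0.3921 -0.5082  0.074 ] [ 0.7083 -0.012   0.084 ]
0.1 6761 138 639 11 399 [ 0.3705 -0.5084  0.1   ] [ 0.676  -0.0383  0.1098]
```

View pics/w1.png

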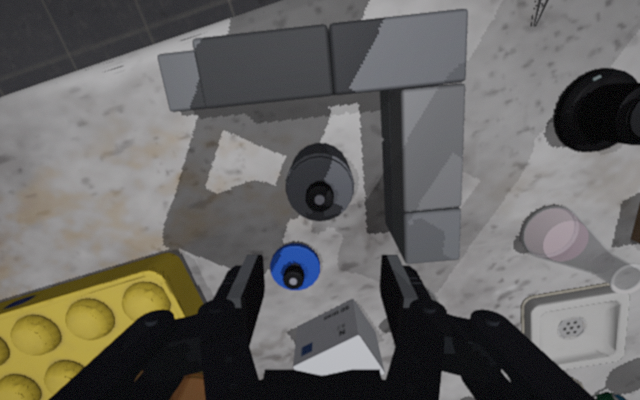

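The wrist view shows the lid's knob at (319,197) with the flange around it. The bricks are above and to the right, and the fingers are at the bottom with the blue lid at (295,265).

```bash
cat > e.py <<'E'
from h import *
W=cloud('w1')
B=W[140:228,280:362].reshape(-1,3);B=B[np.isfinite(B[:,2])]
h,e=np.histogram(B[:,2],bins=np.arange(.06,.12,.003));print([(round(a,3),k) for a,k in zip(e,h)])
def rim(P):
    # min enclosing & hull circle
    c,r=cv2.minEnclosingCircle((P[:,:2]*1000).astype(np.float32));return np.round(c,1),round(r,1),len(P)
print('flange',rim(B[(B[:,2]>.077)&(B[:,2]<.083)]),'knob',rim(B[(B[:,2]>.101)&(B[:,2]<.110)]))
for f,bx in(('top0',(385,190,445,240)),('scene0',(368,238,415,300))):
    a,b,c,d=bx;P=cloud(f)[b:d,a:c].reshape(-1,3);P=P[np.isfinite(P[:,2])];m=np.hypot(P[:,0]-.509,P[:,1]+.291)<.04
    print(f,'flange',rim(P[(P[:,2]>.077)&(P[:,2]<.085)&m]),'knob',rim(P[(P[:,2]>.101)&m]))
# shield corner
V=np.load('pics/w1.npz')['view'];print('cam',(-V[:3,:3].T@V[:3,3]).round(3))
Q=np.load('pics/b.npz')['Q']
E
python3 e.py
```

```text
[(np.float64(0.06), np.int64(23)), (np.float64(0.063), np.int64(34)), (np.float64(0.066), np.int64(79)), (np.float64(0.069), np.int64(222)), (np.float64(0.072), np.int64(28)), (np.float64(0.075), np.int64(40)), (np.float64(0.078), np.int64(2303)), (np.float64(0.081), np.int64(348)), (np.float64(0.084), np.int64(0)), (np.float64(0.087), np.int64(0)), (np.float64(0.09), np.int64(11)), (np.float64(0.093), np.int64(24)), (np.float64(0.096), np.int64(25)), (np.float64(0.099), np.int64(25)), (np.float64(0.102), np.int64(90)), (np.float64(0.105), np.int64(526)), (np.float64(0.108), np.int64(3)), (np.float64(0.111), np.int64(0)), (np.float64(0.114), np.int64(0))]
flange (array([ 508.6, -289.3]), 29.8, 2666) knob (array([ 508.6, -289.2]), 11.9, 629)
top0 flange (array([ 509.8, -291.1]), 29.9, 450) knob (array([ 509.7, -291.5]), 12.0, 97)
scene0 flange (array([ 507.8, -291.2]), 30.3, 453) knob (array([ 507.1, -291.3]), 12.0, 105)
cam [ 0.432 -0.264  0.36 ]
```

```bash
python3 d.py .5087 -.2900 .085
```

```text
2.275 [ 0.5097 -0.2868  0.2172] toolz [-9.e-04  1.e-03 -1.e+00] yaw tooly 73.44
tool delta [-1.000e-04 -3.500e-03  1.322e-01] F [-0.6  0.4 -0.4] open 0.649 0.0 q [-0.72  0.22  1.6   0.    1.33 -2.  ]
```

In the tool's units: 0.132 m / 0.8 = 0.165, 0.12 m / 0.8 = 0.15.

Call:
pendant:
  rows:
    - {"trans":[0, -0.0044, 0.0625], "finger_gap":0.65}
    - {"trans":[0, -0.0044, 0.125], "finger_gap":0.65}
    - {"trans":[0, -0.0044, 0.15], "finger_gap":0.65}
    - {"trans":[0, -0.0044, 0.165], "finger_gap":0.65}
    - {"trans":[0, -0.0044, 0.165], "finger_gap":0.65}

```text
time_s: 2.9
eef_pos: [0.5096, -0.2914, 0.0862]
eef_rot: [0.0, 0.144, 0.99, -0.0]
wrist_force: [0.2, 0.5, -0.4]
opening: 0.648
grasp_force: 0.0
```

```bash
python3 d.py .5087 -.2900 .085
```

```text
2.9 [ 0.5096 -0.2914  0.0862] toolz [ 6.e-04 -5.e-04 -1.e+00] yaw tooly 73.42
tool delta [0.0012 0.0011 0.0012] F [ 0.2  0.5 -0.4] open 0.648 0.0 q [-0.72  0.37  1.68  0.    1.08 -2.  ]
```

In the tool's units: 0.001 m / 0.8 = 0.0013.

Call:
pendant:
  rows:
    - {"trans":[0.0013, 0.0013, 0.0013], "finger_gap":0.5}
    - {"trans":[0.0013, 0.0013, 0.0013], "finger_gap":0.3}
    - {"trans":[0.0013, 0.0013, 0.0013], "finger_gap":0}
    - {"trans":[0.0013, 0.0013, 0.0013], "finger_gap":0}
    - {"trans":[0.0013, 0.0013, 0.0013], "finger_gap":0}
    - {"trans":[0.0013, 0.0013, 0.0013], "finger_gap":0}

```text
time_s: 3.65
eef_pos: [0.5092, -0.2904, 0.0861]
eef_rot: [0.001, 0.144, 0.99, -0.0]
wrist_force: [-0.6, 1.5, 6.5]
opening: 0.257
grasp_force: 58.4
```

```bash
python3 d.py .5087 -.2900 .085
```

```text
3.65 [ 0.5092 -0.2904  0.0861] toolz [ 1.6e-03 -9.0e-04 -1.0e+00] yaw tooly 73.4
tool delta [0.0006 0.0003 0.0011] F [-0.6  1.5  6.5] open 0.257 58.4 q [-0.72  0.37  1.69  0.    1.08 -2.  ]
```

In the tool's units: -0.13 m / 0.8 = -0.1625, -0.11 m / 0.8 = -0.1375.

Call:
pendant:
  rows:
    - {"trans":[0, 0, -0.0125], "finger_gap":0}
    - {"trans":[0, 0, -0.0375], "finger_gap":0}
    - {"trans":[0, 0, -0.0875], "finger_gap":0}
    - {"trans":[0, 0, -0.1375], "finger_gap":0}
    - {"trans":[0, 0, -0.1625], "finger_gap":0}
    - {"trans":[0, 0, -0.1625], "finger_gap":0}

```text
time_s: 4.4
eef_pos: [0.5095, -0.2911, 0.2178]
eef_rot: [0.002, 0.144, 0.99, -0.002]
wrist_force: [0.7, -0.7, -3.1]
opening: 0.256
grasp_force: 59.0
```

```bash
python3 d.py .5222 .1785 .21
```

```text
4.4 [ 0.5095 -0.2911  0.2178] toolz [ 0.0039 -0.0037 -1.    ] yaw tooly 73.4
tool delta [0.122  0.4537 0.0061] F [ 0.7 -0.7 -3.1] open 0.256 59.0 q [-0.72  0.22  1.59 -0.    1.33 -2.  ]
```

Call:
pendant:
  rows:
    - {"trans":[0.1525, 0.5675, 0], "finger_gap":0}
    - {"trans":[0.1525, 0.5675, 0], "finger_gap":0}
    - {"trans":[0.1525, 0.5675, 0], "finger_gap":0}
    - {"trans":[0.1525, 0.5675, 0], "finger_gap":0}
    - {"trans":[0.1525, 0.5675, 0], "finger_gap":0}
    - {"trans":[0.1525, 0.5675, 0], "finger_gap":0}
    - {"trans":[0.1525, 0.5675, 0], "finger_gap":0}
    - {"trans":[0.1525, 0.5675, 0], "finger_gap":0}
    - {"trans":[0.1525, 0.5675, 0], "finger_gap":0}
    - {"trans":[0.1525, 0.5675, 0], "finger_gap":0}

```text
time_s: 5.65
eef_pos: [0.5207, 0.1792, 0.2136]
eef_rot: [-0.001, 0.144, 0.99, -0.001]
wrist_force: [0.0, -0.2, -2.5]
opening: 0.25
grasp_force: 59.6
```

```bash
python3 d.py .5222 .1785 .21;python3 - <<'E'
from h import *
snap('wrist','w2');W=cloud('w2');M=(W[...,2]>.02)&(W[...,2]<.03)
M&=np.hypot(W[...,0]-.522,W[...,1]-.178)<.06
Q=W[M];print(len(Q),np.ptp(Q,0),cv2.minEnclosingCircle((Q[:,:2]*1000).astype(np.float32)))
E
```

```text
5.65 [0.5207 0.1792 0.2136] toolz [-1.7e-03 -8.0e-04 -1.0e+00] yaw tooly 73.41
tool delta [-0.0017 -0.0003  0.0036] F [ 0.  -0.2 -2.5] open 0.25 59.6 q [ 0.12  0.14  1.69 -0.    1.31 -1.16]
2132 [0.06358818 0.06493272 0.00795831] ((521.9076538085938, 180.84165954589844), 32.82756042480469)
```

View pics/w2.png

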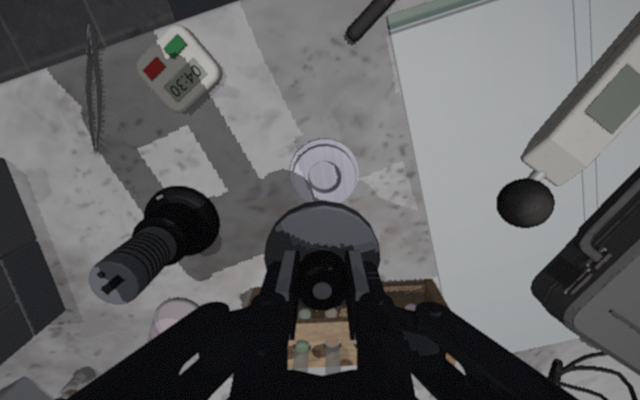

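The held lid's flange is at (322,245) and the ring of the lid rest at (325,172), with its hole at (323,176). I'll measure both in the same picture so the camera bias mostly cancels.

```bash
cat > f.py <<'E'
from h import *
from scipy.optimize import least_squares
W=cloud('w2');S=W[195:300,255:390];P=S.reshape(-1,3);h,e=np.histogram(P[:,2],bins=np.arange(.18,.26,.004));print([(round(a,3),int(k)) for a,k in zip(e,h) if k>20])
z0=e[np.argmax(h)]+.002
M=(abs(W[...,2]-z0)<.006);M[:195]=0;M[300:]=0;M[:,:255]=0;M[:,390:]=0
# topmost pixel per column: far-front edge of flange top
E=[]
for u in range(272,374):
    v=np.nonzero(M[:,u])[0]
    if len(v) and v[0]<250: E.append(W[v[0],u])
E=np.array(E)
for r in(.030,None):
    f=(lambda a:np.hypot(E[:,0]-a[0],E[:,1]-a[1])-(r or a[2]))
    s=least_squares(f,[.52,.18,.03][:2 if r else 3],loss='soft_l1',f_scale=.001);print(s.x.round(4),len(E),np.abs(f(s.x)).mean())
print('flange z',z0,np.median(W[M][:,2]))
# plane tilt of flange
Q=W[M];A=np.c_[Q[:,:2],np.ones(len(Q))];print('tilt',np.linalg.lstsq(A,Q[:,2],rcond=None)[0])
# rest, same fit on full ring
for lo,hi in[(.02,.03)]:
    m=(W[...,2]>lo)&(W[...,2]<hi)&(np.hypot(W[...,0]-.522,W[...,1]-.18)<.05);C=max(cv2.findContours(m.astype(np.uint8),0,cv2.CHAIN_APPROX_NONE)[0],key=len)[:,0]
    R=W[C[:,1],C[:,0]];f=lambda a:np.hypot(R[:,0]-a[0],R[:,1]-a[1])-.033
    print('rest',least_squares(f,[.52,.18],loss='soft_l1',f_scale=.001).x)
    # hole: floor points
    m=(W[...,2]>.004)&(W[...,2]<.016)&(np.hypot(W[...,0]-.522,W[...,1]-.18)<.02);print('hole floor',m.sum(),W[m].mean(0))
E
python3 f.py
```

```text
[(np.float64(0.2), 225), (np.float64(0.204), 3228), (np.float64(0.208), 1525), (np.float64(0.216), 147), (np.float64(0.22), 414), (np.float64(0.224), 464), (np.float64(0.228), 542), (np.float64(0.232), 1834), (np.float64(0.236), 368), (np.float64(0.24), 376), (np.float64(0.244), 297), (np.float64(0.248), 338), (np.float64(0.252), 171), (np.float64(0.256), 232)]
[0.5202 0.179 ] 102 0.00013862670917474775
[0.5198 0.1791 0.0297] 102 0.00012579180838729874
flange z 0.20600000000000002 0.20767047854230075
tilt [ 0.05174988 -0.01599239  0.18418031]
rest [0.52130873 0.18096823]
hole floor 726 [0.52434396 0.18018577 0.00861574]
```

In the tool's units: 0.151 m / 0.8 = 0.1888, 0.14 m / 0.8 = 0.175.

```bash
python3 d.py .5225 .1799 .062
```

```text
5.7 [0.5209 0.1788 0.2139] toolz [-1.3e-03 -7.0e-04 -1.0e+00] yaw tooly 73.35
tool delta [-0.0014  0.0017  0.1519] F [ 0.1 -0.6 -3. ] open 0.254 59.6 q [ 0.12  0.14  1.69 -0.    1.31 -1.16]
```

Call:
pendant:
  rows:
    - {"trans":[-0.0019, 0.0013, 0.0625], "finger_gap":0}
    - {"trans":[-0.0019, 0.0013, 0.125], "finger_gap":0}
    - {"trans":[-0.0019, 0.0013, 0.175], "finger_gap":0}
    - {"trans":[-0.0019, 0.0013, 0.1888], "finger_gap":0}
    - {"trans":[-0.0019, 0.0013, 0.1888], "finger_gap":0}

```text
time_s: 6.32
eef_pos: [0.5232, 0.1795, 0.0637]
eef_rot: [-0.0, 0.145, 0.989, -0.0]
wrist_force: [0.4, -0.5, -2.8]
opening: 0.256
grasp_force: 59.7
```

```bash
python3 d.py .5225 .1799 .062;python3 - <<'E'
from h import *
for n in('wrist','top','scene'): snap(n,n+'3')
a=cv2.imread('pics/wrist3.png')[100:300,220:420];b=cv2.imread('pics/top3.png')[160:260,150:250];c=cv2.imread('pics/scene3.png')[100:200,190:290]
r=lambda x:cv2.resize(x,(390,390),interpolation=cv2.INTER_CUBIC)
cv2.imwrite('pics/c3.png',np.hstack([r(a),r(c)]))
E
```

```text
6.325 [0.5232 0.1795 0.0637] toolz [-5.e-04 -1.e-04 -1.e+00] yaw tooly 73.32
tool delta [0.0008 0.0001 0.0017] F [ 0.4 -0.5 -2.8] open 0.256 59.7 q [ 0.12  0.34  1.78 -0.    1.02 -1.16]
```

View pics/c3.png

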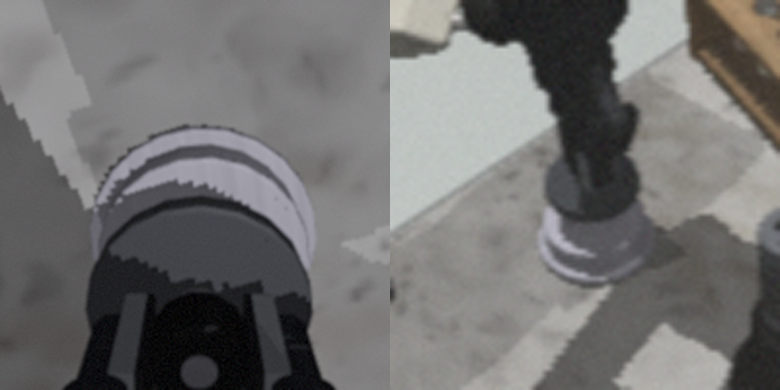

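The left (wrist) half shows the lid's flange front at crop (195,205), above the rest's front edge at crop (200,145). The right (scene) half shows the lid hovering over the ring. I'll measure both front arcs.

```bash
cat > g.py <<'E'
from h import *
from scipy.optimize import least_squares
W=cloud('wrist3')
def arc(lo,hi,r,c0,R):
    m=(W[...,2]>lo)&(W[...,2]<hi)&(np.hypot(W[...,0]-c0[0],W[...,1]-c0[1])<R)
    E=np.array([W[np.nonzero(m[:,u])[0][0],u] for u in range(220,420) if m[:,u].any() and np.nonzero(m[:,u])[0][0]<250])
    f=lambda a:np.hypot(E[:,0]-a[0],E[:,1]-a[1])-r
    s=least_squares(f,c0,loss='soft_l1',f_scale=.0005);print(lo,s.x.round(4),len(E),abs(f(s.x)).mean().round(5),E[:,2].mean().round(4))
arc(.052,.064,.030,[.5225,.18],.035)
arc(.022,.03,.033,[.522,.18],.037)
m=np.hypot(W[...,0]-.5225,W[...,1]-.18)<.04
h,e=np.histogram(W[m][:,2],bins=np.arange(0,.08,.003));print([(round(float(a),3),int(k)) for a,k in zip(e,h)])
E
python3 g.py
```

```text
0.052 [0.5228 0.1792] 114 0.00014 0.0533
0.022 [0.5224 0.1807] 108 0.00017 0.0232
[(0.0, 414), (0.003, 73), (0.006, 1281), (0.009, 236), (0.012, 91), (0.015, 102), (0.018, 98), (0.021, 198), (0.024, 1989), (0.027, 4), (0.03, 0), (0.033, 0), (0.036, 0), (0.039, 0), (0.042, 0), (0.045, 0), (0.048, 57), (0.051, 181), (0.054, 670), (0.057, 4157), (0.06, 2), (0.063, 14), (0.066, 62), (0.069, 285), (0.072, 307), (0.075, 378)]
```

In the tool's units: 0.02 m / 0.8 = 0.025, 0.001 m / 0.8 = 0.0013.

Call:
pendant:
  rows:
    - {"trans":[0.001, 0.0013, 0], "finger_gap":0}
    - {"trans":[0.001, 0.0013, 0.0125], "finger_gap":0}
    - {"trans":[0.001, 0.0013, 0.0213], "finger_gap":0}
    - {"trans":[0.001, 0.0013, 0.025], "finger_gap":0}
    - {"trans":[0.001, 0.0013, 0.025], "finger_gap":0}

```text
time_s: 7.1
eef_pos: [0.5221, 0.1815, 0.043]
eef_rot: [-0.001, 0.144, 0.99, -0.0]
wrist_force: [0.5, 0.2, -2.9]
opening: 0.257
grasp_force: 59.7
```

```bash
python3 d.py .5225 .181 .04
```

```text
7.1 [0.5221 0.1815 0.043 ] toolz [-1.1e-03 -1.0e-04 -1.0e+00] yaw tooly 73.4
tool delta [-0.0005 -0.0004  0.003 ] F [ 0.5  0.2 -2.9] open 0.257 59.7 q [ 0.12  0.38  1.79 -0.    0.98 -1.16]
```

In the tool's units: 0.003 m / 0.8 = 0.0038, 0.002 m / 0.8 = 0.0025.

Call:
pendant:
  rows:
    - {"trans":[0, 0, 0.0025], "finger_gap":0}
    - {"trans":[0, 0, 0.0038], "finger_gap":0}
    - {"trans":[0, 0, 0.0038], "finger_gap":0}

```text
time_s: 7.48
eef_pos: [0.5227, 0.1815, 0.0411]
eef_rot: [0.0, 0.144, 0.99, 0.0]
wrist_force: [-2.6, -0.8, 1.5]
opening: 0.258
grasp_force: 60.4
```

Call:
pendant:
  rows:
    - {"finger_gap":0.35}
    - {"finger_gap":0.6}
    - {"finger_gap":0.6}
    - {"finger_gap":0.6}

```text
time_s: 7.98
eef_pos: [0.5226, 0.1815, 0.0406]
eef_rot: [0.0, 0.144, 0.99, 0.0]
wrist_force: [-0.6, -0.4, -0.5]
opening: 0.602
grasp_force: 0.0
```

Call:
pendant:
  rows:
    - {"trans":[0, 0, -0.0375], "finger_gap":0.6}
    - {"trans":[0, 0, -0.1125], "finger_gap":0.6}
    - {"trans":[0, 0, -0.175], "finger_gap":0.9}
    - {"trans":[0, 0, -0.2125], "finger_gap":0.9}
    - {"trans":[0, 0, -0.2125], "finger_gap":0.9}

```text
time_s: 8.6
eef_pos: [0.5244, 0.1818, 0.2138]
eef_rot: [0.003, 0.144, 0.99, 0.001]
wrist_force: [-0.3, -0.9, -0.3]
opening: 0.895
grasp_force: 0.0
```

```bash
python3 - <<'E'
from h import *
for n in('wrist','top','scene'): snap(n,n+'4')
for n,r in(('wrist4',.033),('scene4',.033),('top4',.033)):
    W=cloud(n);m=np.hypot(W[...,0]-.522,W[...,1]-.18)<.045
    P=W[m]
    for lo,hi in((.03,.040),(.056,.068),(.02,.03)):
        Q=P[(P[:,2]>lo)&(P[:,2]<hi)]
        if len(Q)>9:print(n,lo,len(Q),np.median(Q[:,2]).round(4),cv2.minEnclosingCircle((Q[:,:2]*1000).astype(np.float32)))
a=cv2.imread('pics/wrist4.png')[100:260,240:400];c=cv2.imread('pics/scene4.png')[120:200,202:282]
r=lambda x:cv2.resize(x,(390,390),interpolation=cv2.INTER_CUBIC)
cv2.imwrite('pics/c4.png',np.hstack([r(a),r(c)]))
E
python3 d.py .5305 .0047 .23
```

```text
wrist4 0.03 2142 0.0352 ((521.8129272460938, 181.24656677246094), 29.88066291809082)
wrist4 0.056 489 0.0611 ((521.9493408203125, 181.38711547851562), 11.975656509399414)
wrist4 0.02 387 0.025 ((521.998291015625, 180.82379150390625), 32.87931823730469)
scene4 0.03 274 0.0345 ((521.2987060546875, 178.17999267578125), 31.776203155517578)
scene4 0.056 64 0.0598 ((521.044189453125, 180.68560791015625), 13.302315711975098)
scene4 0.02 119 0.0244 ((520.9144897460938, 176.9366455078125), 32.74833297729492)
top4 0.03 296 0.0342 ((521.5601196289062, 178.3759002685547), 30.059425354003906)
top4 0.02 104 0.024 ((522.8802490234375, 177.97940063476562), 33.0848388671875)
8.75 [0.5217 0.1814 0.2091] toolz [-2.2e-03 -3.0e-04 -1.0e+00] yaw tooly 73.39
tool delta [-0.0589 -0.1668 -0.0208] F [-0.  -0.8 -0.2] open 0.899 0.0 q [ 0.12  0.15  1.69 -0.    1.31 -1.16]
```

View pics/c4.png

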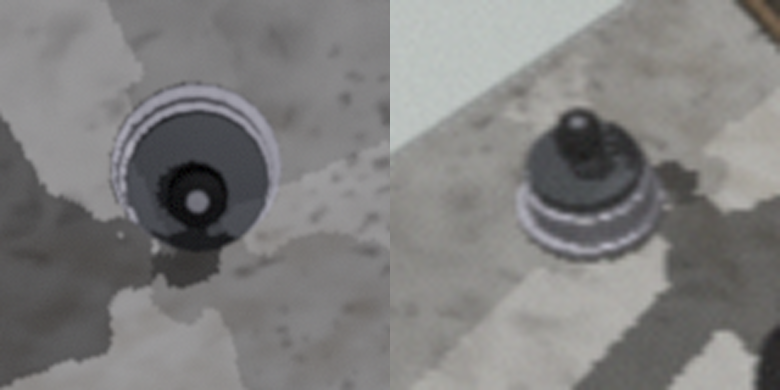

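Lid on the rest: the flange top is at 0.035 m, so it is flush, and it is concentric with the ring (crop 200,180). Next is the probe hover.

In the tool's units: -0.167 m / 0.8 = -0.2088, -0.059 m / 0.8 = -0.0738.

Call:
pendant:
  rows:
    - {"trans":[-0.0738, -0.2088, -0.025], "finger_gap":0.9}
    - {"trans":[-0.0738, -0.2088, -0.025], "finger_gap":0.9}
    - {"trans":[-0.0738, -0.2088, -0.025], "finger_gap":0.9}
    - {"trans":[-0.0738, -0.2088, -0.025], "finger_gap":0.9}
    - {"trans":[-0.0738, -0.2088, -0.025], "finger_gap":0.9}

```text
time_s: 9.38
eef_pos: [0.5305, 0.0049, 0.229]
eef_rot: [-0.001, 0.145, 0.989, 0.0]
wrist_force: [0.7, -0.5, 0.0]
opening: 0.899
grasp_force: 0.0
```

```bash
python3 - <<'E'
from h import *
print(get_obs()['eef_pos'])
snap('wrist','w5');W=cloud('w5')
for lo,hi,R in((.13,.14,.03),(.055,.065,.035),(.09,.11,.03)):
    m=(np.hypot(W[...,0]-.5305,W[...,1]-.0055)<R)&(W[...,2]>lo)&(W[...,2]<hi);Q=W[m];print(lo,len(Q),Q.mean(0).round(4),cv2.minEnclosingCircle((Q[:,:2]*1000).astype(np.float32)))
E
python3 d.py .5305 .0057 .078
```

```text
[0.53053098 0.00490751 0.22899184]
0.13 1991 [0.5289 0.0072 0.1352] ((530.0974731445312, 6.877785682678223), 19.840503692626953)
0.055 717 [0.5174 0.0104 0.0601] ((529.3707885742188, 6.931217193603516), 27.338245391845703)
0.09 201 [0.5143 0.0111 0.1008] ((524.0230712890625, 8.507502555847168), 19.046974182128906)
9.425 [0.5306 0.0055 0.2292] toolz [-0.0025  0.001  -1.    ] yaw tooly 73.42
tool delta [-3.000e-04  1.000e-04  1.512e-01] F [-0.3 -0.3 -0.4] open 0.899 0.0 q [-0.21  0.09  1.72  0.    1.34 -1.5 ]
```

In the tool's units: 0.151 m / 0.8 = 0.1888, 0.0011 m / 0.8 = 0.0014.

Call:
pendant:
  rows:
    - {"trans":[0.0013, 0.0014, 0.0625], "finger_gap":0.9}
    - {"trans":[0.0013, 0.0014, 0.125], "finger_gap":0.9}
    - {"trans":[0.0013, 0.0014, 0.175], "finger_gap":0.9}
    - {"trans":[0.0013, 0.0014, 0.1888], "finger_gap":0.9}
    - {"trans":[0.0013, 0.0014, 0.1888], "finger_gap":0.9}

```text
time_s: 10.05
eef_pos: [0.5305, 0.0069, 0.0794]
eef_rot: [-0.001, 0.144, 0.99, 0.0]
wrist_force: [0.2, -0.3, -0.1]
opening: 0.901
grasp_force: 0.0
```

```bash
python3 d.py .530 .0068 .078
```

```text
10.05 [0.5305 0.0069 0.0794] toolz [-1.1e-03  3.0e-04 -1.0e+00] yaw tooly 73.48
tool delta [ 0.0004 -0.0002  0.0014] F [ 0.2 -0.3 -0.1] open 0.901 0.0 q [-0.21  0.28  1.83  0.    1.03 -1.49]
```

Call:
pendant:
  rows:
    - {"finger_gap":0.7}
    - {"finger_gap":0.5}
    - {"finger_gap":0.2}
    - {"finger_gap":0}
    - {"finger_gap":0}
    - {"finger_gap":0}

```text
time_s: 10.8
eef_pos: [0.5319, 0.0058, 0.0814]
eef_rot: [0.001, 0.144, 0.99, 0.0]
wrist_force: [-0.4, 1.9, 5.9]
opening: 0.452
grasp_force: 59.6
```

Call:
pendant:
  rows:
    - {"trans":[0, 0, -0.0125], "finger_gap":0}
    - {"trans":[0, 0, -0.0375], "finger_gap":0}
    - {"trans":[0, 0, -0.0875], "finger_gap":0}
    - {"trans":[0, 0, -0.1375], "finger_gap":0}
    - {"trans":[0, 0, -0.1875], "finger_gap":0}
    - {"trans":[0, 0, -0.1875], "finger_gap":0}
    - {"trans":[0, 0, -0.1875], "finger_gap":0}

```text
time_s: 11.68
eef_pos: [0.5298, 0.0061, 0.2284]
eef_rot: [-0.001, 0.144, 0.99, 0.0]
wrist_force: [-1.4, 0.3, -4.7]
opening: 0.452
grasp_force: 61.7
```

```bash
python3 d.py .509 -.29 .23
```

```text
11.675 [0.5298 0.0061 0.2284] toolz [-1.7e-03  3.0e-04 -1.0e+00] yaw tooly 73.39
tool delta [-0.0647 -0.2897 -0.0016] F [-1.4  0.3 -4.7] open 0.452 61.7 q [-0.21  0.08  1.72 -0.    1.34 -1.49]
```

In the tool's units: -0.29 m / 0.8 = -0.3625, -0.065 m / 0.8 = -0.0813.

Call:
pendant:
  rows:
    - {"trans":[-0.0125, -0.0375, 0], "finger_gap":0}
    - {"trans":[-0.0813, -0.3625, 0], "finger_gap":0}
    - {"trans":[-0.0813, -0.3625, 0], "finger_gap":0}
    - {"trans":[-0.0813, -0.3625, 0], "finger_gap":0}
    - {"trans":[-0.0813, -0.3625, 0], "finger_gap":0}
    - {"trans":[-0.0813, -0.3625, 0], "finger_gap":0}
    - {"trans":[-0.0813, -0.3625, 0], "finger_gap":0}
    - {"trans":[-0.0813, -0.3625, 0], "finger_gap":0}

```text
time_s: 12.68
eef_pos: [0.5099, -0.2886, 0.2284]
eef_rot: [-0.001, 0.144, 0.99, 0.001]
wrist_force: [-0.1, 0.2, -3.5]
opening: 0.458
grasp_force: 61.8
```

```bash
python3 d.py .509 -.29 .23; python3 - <<'E'
from h import *
snap('wrist','w6')
W=cloud('w6')
m=(W[...,2]>.05)&(W[...,2]<.08)&(np.hypot(W[...,0]-.509,W[...,1]+.29)<.045);v,u=np.nonzero(m);print(m.sum(),u.min(),u.max(),v.min(),v.max())
im=cv2.imread('pics/w6.png')[120:320,200:440];cv2.imwrite('pics/c6.png',cv2.resize(im,None,fx=3,fy=3,interpolation=cv2.INTER_CUBIC))
E
```

```text
12.675 [ 0.5099 -0.2886  0.2284] toolz [-0.0016  0.0021 -1.    ] yaw tooly 73.46
tool delta [ 0.0005 -0.0016 -0.0016] F [-0.1  0.2 -3.5] open 0.458 61.8 q [-0.72  0.21  1.58  0.    1.36 -2.  ]
2340 288 353 147 209
```

View pics/c6.png

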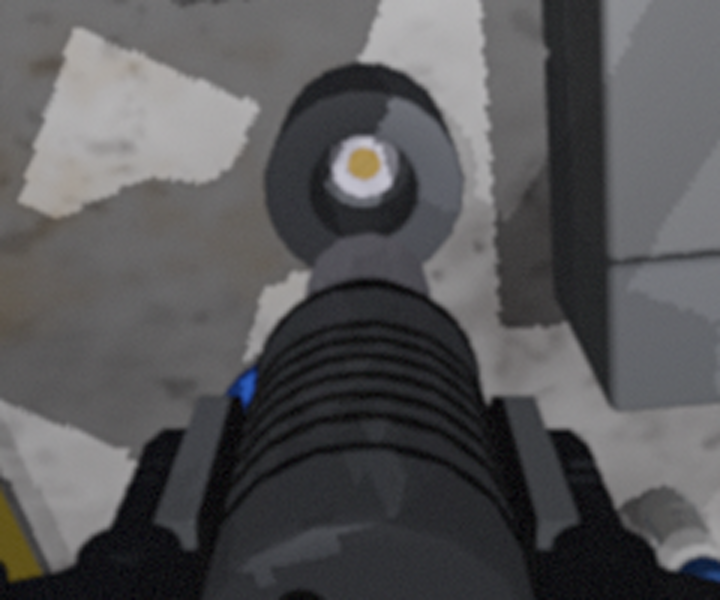

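The open pot is at crop (365,165) with the source disc visible. The probe hangs at crop (370,400) between the pads, its nose tip at crop (368,240). I'll fit the pot rim and the probe axis.

```bash
cat > k.py <<'E'
import sys
from h import *
from scipy.optimize import least_squares
f=sys.argv[1]; o=get_obs()['eef_pos']; W=cloud(f)
v,u=np.mgrid[:400,:640]
m=(W[...,2]>.064)&(W[...,2]<.076)&(np.hypot(W[...,0]-.509,W[...,1]+.29)<.042)
Q=W[m];E=[]
for c in range(270,370):
    r=np.nonzero(m[:,c])[0]
    if len(r): E.append(W[r[0],c])
for r in range(140,200):
    c=np.nonzero(m[r])[0]
    if len(c): E+= [W[r,c[0]],W[r,c[-1]]]
E=np.array(E)
E=E[np.hypot(E[:,0]-.509,E[:,1]+.29)>.025]
g=lambda a:np.hypot(E[:,0]-a[0],E[:,1]-a[1])-.032
s=least_squares(g,[.509,-.29],loss='soft_l1',f_scale=.0005);print('pot',s.x.round(4),len(E),abs(g(s.x)).mean().round(5),'z',np.median(Q[:,2]).round(4))
zw=o[2]-.063
# cylinder: axis x=a0+a2*(z-zm)
def cyl(P,r,name):
    zm=zw
    def h(a):
        t=P[:,2]-zm;n=1/np.sqrt(1+a[3]**2*0);return np.hypot(P[:,0]-a[0]-a[2]*t,P[:,1]-a[1]-a[3]*t)-r
    s=least_squares(h,[o[0],o[1],0,0],loss='soft_l1',f_scale=.0005);print(name,len(P),'at window',s.x[:2].round(4),'slope',s.x[2:].round(4),abs(h(s.x)).mean().round(5),'z',P[:,2].min().round(4),P[:,2].max().round(4))
N=np.hypot(W[...,0]-o[0],W[...,1]-o[1])
b=(N<.024)&(W[...,2]>zw+.048)&(W[...,2]<zw+.112)&(abs(u-321)<45)
cyl(W[b],.020,'body')
n=(N<.018)&(W[...,2]>zw-.01)&(W[...,2]<zw+.042)
cyl(W[n],.014,'nose')
h,e=np.histogram(W[N<.022][:,2],bins=np.arange(.06,.36,.006));print([(round(float(a),3),int(k)) for a,k in zip(e,h) if k])
E
python3 k.py w6
```

```text
pot [ 0.5093 -0.2895] 166 0.00046 z 0.0702
body 5611 at window [ 0.508  -0.2881] slope [ 0.0047 -0.0054] 0.00026 z 0.2138 0.2778
nose 535 at window [ 0.5083 -0.2881] slope [-0.0038 -0.0023] 0.00019 z 0.1628 0.1947
[(0.06, 64), (0.066, 546), (0.072, 4), (0.162, 83), (0.168, 115), (0.174, 117), (0.18, 122), (0.186, 81), (0.192, 17), (0.204, 4), (0.21, 243), (0.216, 272), (0.222, 267), (0.228, 324), (0.234, 373), (0.24, 428), (0.246, 486), (0.252, 564), (0.258, 707), (0.264, 898), (0.27, 944), (0.276, 3531), (0.282, 4939), (0.3, 1095), (0.306, 1856), (0.312, 301)]
```

In the tool's units: 0.065 m / 0.8 = 0.0813, -0.001 m / 0.8 = -0.0013.

Call:
pendant:
  rows:
    - {"trans":[-0.0019, -0.0013, 0.0125], "finger_gap":0}
    - {"trans":[-0.0019, -0.0013, 0.0375], "finger_gap":0}
    - {"trans":[-0.0019, -0.0013, 0.0625], "finger_gap":0}
    - {"trans":[-0.0019, -0.0013, 0.0813], "finger_gap":0}
    - {"trans":[-0.0019, -0.0013, 0.0813], "finger_gap":0}
    - {"trans":[-0.0019, -0.0013, 0.0813], "finger_gap":0}

```text
time_s: 13.48
eef_pos: [0.5117, -0.292, 0.1652]
eef_rot: [0.0, 0.144, 0.99, -0.0]
wrist_force: [0.4, -0.7, -2.3]
opening: 0.455
grasp_force: 61.8
```

```bash
python3 - <<'E'
from h import *
o=get_obs()['eef_pos'];print(o);snap('wrist','w7')
for f,oz in(('w6',.2284),('w7',o[2])):
    W=cloud(f);N=np.hypot(W[...,0]-o[0],W[...,1]-o[1]);Q=W[(N<.016)&(W[...,2]>oz+.045)&(W[...,2]<oz+.062)];print(len(Q),'top z',np.median(Q[:,2]),'window-TCP',np.median(Q[:,2])-.12-oz)
E
python3 k.py w7
```

```text
[ 0.51171483 -0.29204917  0.16521923]
4428 top z 0.2824231139323302 window-TCP -0.06597688606766977
5039 top z 0.2192561448820356 window-TCP -0.06596308555983568
pot [ 0.5092 -0.2895] 164 0.00029 z 0.0702
body 5624 at window [ 0.51   -0.2917] slope [ 0.0021 -0.0025] 0.00027 z 0.1506 0.2145
nose 537 at window [ 0.5103 -0.2917] slope [-0.0077  0.0001] 0.00018 z 0.0995 0.1313
[(0.06, 26), (0.066, 496), (0.072, 2), (0.096, 34), (0.102, 104), (0.108, 116), (0.114, 122), (0.12, 118), (0.126, 43), (0.144, 129), (0.15, 307), (0.156, 300), (0.162, 294), (0.168, 359), (0.174, 421), (0.18, 469), (0.186, 527), (0.192, 612), (0.198, 644), (0.204, 1064), (0.21, 973), (0.216, 7924), (0.222, 2), (0.234, 417), (0.24, 1683), (0.246, 968), (0.252, 90)]
```

The manual's scale: shifts go in shares of 80 cm and turns go in shares of pi rad. Converting my numbers, 0.018 m / 0.8 = 0.0225, 0.016 m / 0.8 = 0.02.

Call:
pendant:
  rows:
    - {"trans":[0.0013, 0.0019, 0], "finger_gap":0}
    - {"trans":[0.0013, 0.0019, 0.0125], "finger_gap":0}
    - {"trans":[0.0013, 0.0019, 0.02], "finger_gap":0}
    - {"trans":[0.0013, 0.0019, 0.0225], "finger_gap":0}
    - {"trans":[0.0013, 0.0019, 0.0225], "finger_gap":0}
    - {"trans":[0.0013, 0.0019, 0.0225], "finger_gap":0}
    - {"trans":[0.0013, 0.0019, 0.0225], "finger_gap":0}

```text
time_s: 14.4
eef_pos: [0.5109, -0.2903, 0.1468]
eef_rot: [0.0, 0.144, 0.99, -0.0]
wrist_force: [0.2, 0.8, -3.5]
opening: 0.454
grasp_force: 61.8
```

```bash
python3 - <<'E'
from h import *
snap('wrist','w8');o=get_obs()['eef_pos'];print(o)
W=cloud('w8');N=np.hypot(W[...,0]-o[0],W[...,1]-o[1]);Q=W[(N<.016)&(W[...,2]>o[2]+.045)&(W[...,2]<o[2]+.062)];print('window z',np.median(Q[:,2])-.12)
E
python3 k.py w8 | head -3
```

```text
[ 0.51085983 -0.29029704  0.14681638]
window z 0.08083523876943793
pot [ 0.5092 -0.2895] 159 0.0002 z 0.0701
body 5625 at window [ 0.5091 -0.2899] slope [ 0.0026 -0.0037] 0.00027 z 0.1318 0.1958
nose 536 at window [ 0.5094 -0.2899] slope [-0.0067 -0.0033] 0.00019 z 0.0811 0.1126
```

Centred within 0.5 mm, about 10.7 mm above the rim. I'll settle briefly, take a final look, then hand in.

In the tool's units: 0.0005 m / 0.8 = 0.0006.

Call:
pendant:
  rows:
    - {"trans":[0, 0, 0.0006], "finger_gap":0}
    - {"trans":[0, 0, 0.0006], "finger_gap":0}
    - {"trans":[0, 0, 0.0006], "finger_gap":0}
    - {"trans":[0, 0, 0.0006], "finger_gap":0}

```text
time_s: 14.95
eef_pos: [0.5107, -0.2902, 0.1461]
eef_rot: [0.0, 0.144, 0.99, -0.0]
wrist_force: [0.2, -0.6, -2.6]
opening: 0.454
grasp_force: 61.8
```

```bash
python3 - <<'E'
from h import *
snap('scene','s9');im=cv2.imread('pics/s9.png')[120:320,210:470];cv2.imwrite('pics/c9.png',cv2.resize(im,None,fx=3,fy=3,interpolation=cv2.INTER_CUBIC))
E
```

```text
(no output)
```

View pics/c9.png

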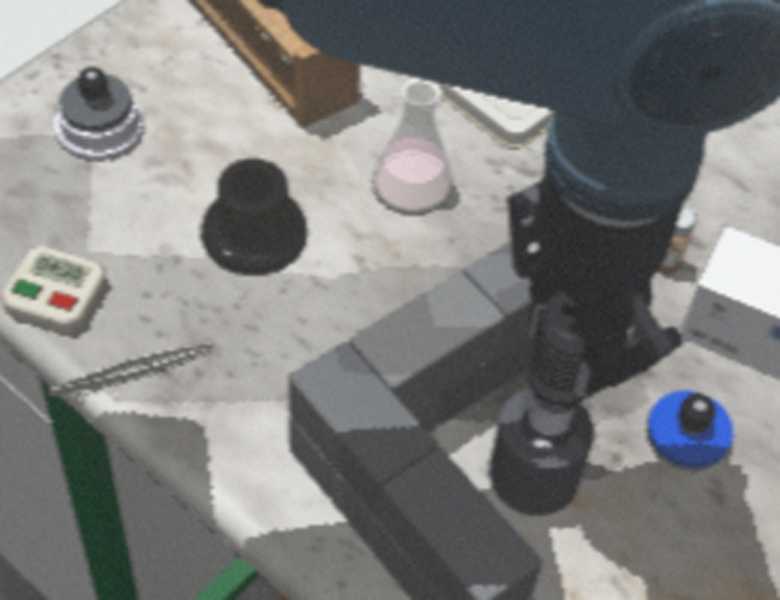

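The lid sits home on its rest at crop (95,110) and the dock is empty at (255,215). The probe is upright over the open pot at (545,425), and everything else is in place.

```bash
python3 -c "
from bench import workorder
print(workorder.hand_in())"
```

```text
the job is handed in; nothing more can be done
None
```

The job is handed in at about 15 s: the lid is seated flush in its rest, and the probe is held still and upright, centred within about 0.5 mm and roughly 10 mm above the open pot's rim; the hand-in gave no verdict.

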